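Load a circuit module into the test bed

ROBOT

A 6-joint arm with a two-finger parallel gripper is mounted at the origin on the work surface. World frame = base frame: x ahead of the robot, y to its left, z up, the work surface at z = 0. Lengths are in mm, angles in rad, forces in N, time in s.
With the tool pointing down it reaches from about 325 to 850 mm from the base axis. Payload 15.5 kg.
Tool frame: the origin (TCP) lies on the centre line of the jaws, within the pads' length; the fingertips stand bot.finger_overhang ahead of it and the grasp point (between the pads) lies 2 mm behind it (bot.finger_overhang is the distance from the TCP to the fingertips, in mm); z points along the fingers, y is the direction in which the jaws open and shut (so a half turn about z gives the same grasp; the last joint's range is limited). The gripper opens to 91 mm and grips with 3 to 60 N. Pads are 32 mm wide; open, the fingers measure 118 mm over their backs; the gripper's body (76 mm by 178 mm) begins 60 mm behind the grasp point.
Start: joints at [-1.329, 0.494, 1.345, -0, 1.302, -0.096], TCP at [207.134, -589.68, 230.915] pointing down, gripper open.
Joint ranges: [-2.91, 2.91], [-0.82, 2.16], [0.22, 2.67], [-1.22, 4.37], [0.12, 2.79], [-3.08, 3.08]. Speed limits (rad/s): [1.89, 1.89, 2.57, 3.01, 3.01, 3.01].

INTERFACE

Orientations are given as a unit quaternion [x, y, z, w].
In Python, from rig import bot gives the robot as it stands. The module is installed in compiled form; this text tells all that it offers.
- The arm moves only by the shell command python3 -m creep 'ROWS'. ROWS is JSON, a list of rows, each an object of numbers: "ax", "ay", "az": the turn, a rotation vector about the tool's x, y, z each as a share of 360 degrees, from -1 to 1; "dx", "dy", "dz": the shift along the tool's x, y, z each as a share of 0.5 m, from -1 to 1; "grip": the gripper's target within -1 to 1 (fully open at 1, half-way at 0, shut at -1). In form: [{"ax": .., "ay": .., "az": .., "dx": .., "dy": .., "dz": .., "grip": ..}, ...]. A call has 1 to 12 rows; each row is the pose to reach, as a shift and turn from the pose commanded when the call began, along the tool's axes at that moment, turning the shorter way round; what a row does not reach only later rows make up. A row lasts 1/8 s, in which the tool goes at most 62.5 mm and 10.7 degrees, less where a joint would pass 70% of its speed; a pose out of reach is approached as far as the arm can. A call with a number of a shift or a turn outside -1 to 1 is refused whole. A call with a gripper value outside its range is refused whole. The fingers move at their own pace and stop on an object; the grip force is fixed at half the most. Time passes only in rows, so rows that repeat a pose let the fingers close. It gives the time, the measured TCP pose, the force and the opening at its end, in the units of the state.
- bot.read_state(): the state, without advancing time (a new reading comes with each control period).
- bot.grab_frame(name): name is "scene" or "top" or "wrist"; returns the picture (480x640x3 uint8, blue, green, red); there is no depth.
- bot.get_calibration(name): a dict with "vfov" (degrees; the focal length in pixels is half the picture's height over the tangent of half this angle, whatever the lens; pixels are square), "cx", "cy" (the principal point, pixels), "origin" and "attitude" of the camera in the world. Camera axes: x right, y down, z forward; pixel columns grow to the right and rows downward; lengths in mm; the calibration is good to about 2 mm. A picture is of the moment at which its call begins: read the wrist's pose just before it. get_calibration takes no time and is no camera call; for the wrist camera it gives the pose at the moment of the call.
- bot.job_done(): hands the job in, once; it reports no verdict.
The state is a dict: "t": time; "joints": joint angles; "qd": joint speeds; "joint_torque": joint torques, N m; "tool_pos": TCP position; "eef_rot": TCP orientation; "contact_force": force on the tool from outside, world axes, zero at the start; "wrist_torque": the same for the moment, N m; "opening": finger opening in mm.
Only numpy, scipy, OpenCV 4.12 (cv2) and the standard library are available. Lean on these libraries where they do the work, as an engineer would, in place of code of your own. Each camera call takes 0.05 s, during which the arm holds its last target. There are 200 camera calls.

TASK

Pick up the green circuit module, lay it flat in the front of the test bed's channel with its raised corner rails leading, and slide it gently under the two sprung wire clips so that both clips ride up and snap down behind the rails, and on until it is fully home against the end stop, then let go. Slide it only with a light push, without bearing down on it, and never force it, do not touch the clips with the gripper or bend them up, and leave the other things on the bench alone.

Things in the scene. Friction and masses are not known exactly. Their poses are not given: they have to be found in the camera images.
- bed: Dark steel test bed fixed to the bench, slab 250 x 130 x 20 mm high. Origin at bench level; slab x -130 to +120, y -65 to +65 mm. +x is the way a module slides in. On its +x end a clamped carriage bears a low aluminium end stop (12 mm high, 85 wide) and both clips. Somebody clamped it anywhere along x: the stop face is at x = 78 to 92 mm, its exact place is not given and must be felt.
- bed_lay (a point): Point on the channel floor (slab top, 20 mm above the bench), on the bed's midline at bed x = -62 mm; bed axes. A module whose middle is over this point lies clear of the clips. The channel runs between two low aluminium guides 6 mm high, 98 mm apart (4 mm clearance each side of the module), bed x -110 to +60 mm, flared at the -x mouth.
- module_mid (a point): Loose circuit module, 130 x 90 mm, 180 g: green board 4 mm thick. Point at mid-outline, 22 mm above the underside; +x is the leading end. On its two leading corners are raised aluminium rails (23 long, 12 wide, at y +-39 mm, tops 10 mm above the underside) with a square back shoulder, which the clips ride over. Home: leading edge on the stop, this point 65 mm before the stop face.
- module_block (a point): Centre of the module's black transformer block, 24 x 24 x 40 mm upright (its top 44 mm above the module's underside, this point 24 mm above the underside), the place to hold the module. It lies on the module's midline 38 mm behind module_mid (-x); same axes. The module or bed is damaged if they press on one another with more than 40 N, downwards or forwards.
- clip_left (a joint): Lift (rad) of the sprung wire clip on the carriage at bed y = +39 mm: 5 mm wire, hinged 15 mm past the stop face, upturned toe 63 mm and lowest bend 33 mm before it. 0 when empty; about 0.16 riding on a rail; about 0.04 snapped down behind it. Presses with about 1 N; riding up resists with 2 to 4 N per clip, and the drag falls as it snaps down, some mm before home. Bent beyond 0.26.
- clip_right (a joint): The same clip at the bed's -y side.
- meter: Yellow multimeter 150 x 75 x 34 mm lying on the bench (bystander); origin under its centre.
- detector: White round smoke detector, 100 mm across, 40 high (bystander); origin under its centre.
- tape: Black tape roll, 90 mm across, 22 high (bystander); origin under its centre.
- driver: Screwdriver lying on the bench (bystander).
- bottle: Green bottle, 64 mm across, 190 high (bystander); origin under its centre.
- carton: Cardboard carton 130 x 100 x 80 mm (bystander); origin under its centre.
Things that resemble listed ones, but are neither listed nor needed, are in the scene too. What is shaped like the part that bears module_mid but purple or red is not meant.

How it is judged (in metres and radians):
On the way, in this order (a step that is already met when the one before it is completed fails the run):
1. the module lies flat in the front of the channel, rails leading, both clips still down (y of module_mid in the frame of bed between -0.006 and 0.006 m and z of module_mid in the frame of bed between 0.039 and 0.0445 m and angle between module_mid's own z axis and vertical below 0.05 rad and angle between the x axis of module_mid and the x axis of bed, either way round below 0.07 rad and x of module_block in the frame of bed below -0.075 m and x of module_mid in the frame of bed between -0.1 and -0.045 m and value of joint each of clip_left, clip_right below 0.02 rad), for 0.2 s.
2. both clips ride up on the rails (value of joint each of clip_left, clip_right above 0.11 rad), for 0.1 s.
At the end, for the whole second after the job is handed in: The module lies flat in the channel (within 3 degrees), home under the clips, with both clips snapped down behind its rails on the board (lift 0.02 to 0.07 rad), its leading edge within 1.8 mm of the stop (the clips' hinges less than 81.8 mm ahead of module_mid), at rest and released (y of module_mid in the frame of bed between -0.006 and 0.006 m and z of module_mid in the frame of bed between 0.039 and 0.0445 m and angle between module_mid's own z axis and vertical below 0.05 rad and angle between the x axis of module_mid and the x axis of bed, either way round below 0.07 rad and x of module_mid in the frame of bed between 0.009 and 0.031 m and value of joint clip_left between 0.02 and 0.07 rad and value of joint clip_right between 0.02 and 0.07 rad and x of each of clip_left, clip_right in the frame of module_mid below 0.0818 m and linear speed of module below 0.01 m/s); the robot touches nothing.
It fails at once if the module forced against the bed, its stop or its clips (over 40 N) (contact force between module and bed above 40 N).
It fails at once if a clip bent up beyond 0.26 rad (value of joint any of clip_left, clip_right above 0.26 rad).
It fails at once if a clip touched by the gripper (over 1 N) (contact force between any of the fingers, the arm and clip_left above 1 N or contact force between any of the fingers, the arm and clip_right above 1 N).
It fails at once if another thing on the bench shoved more than 30 mm (distance of any of meter, detector, tape, driver, bottle, carton from where it was at the start of the episode above 0.03 m).
It also fails if it takes over 72 s, if anything falls off the work surface, if the arm or the gripper's body presses on something with over 40 N, if the wrist force passes 120 N, or if a joint passes its speed limit or range.

## Working session

There is one attempt and no reset: what is moved stays moved. The work goes in short steps, Python scripts to look and compute and a shell command to move; the robot and the scene stay as the last step left them, time stands still between calls to the robot, and variables do not carry over. Pictures are saved under pics/ and viewed, about 8 in all and at most 12, crops included, and the job is handed in when it is done.

```bash
mkdir -p pics; cat > h.py <<'E'
import numpy as np,cv2
from rig import bot
from scipy.spatial.transform import Rotation as R
def snap(n,f):
    c=bot.get_calibration(n);im=bot.grab_frame(n);cv2.imwrite(f,im);return im,c
def ray(c,u,v,z):
    f=240/np.tan(np.radians(c['vfov'])/2)
    d=np.array([(u-c['cx'])/f,(v-c['cy'])/f,1.])
    a=np.array(c['attitude'],float)
    M=R.from_quat(a).as_matrix() if a.size==4 else a.reshape(3,3)
    d=M@d;o=np.array(c['origin'],float)
    return o+d*(z-o[2])/d[2]
E
python3 - <<'E'
from h import *
for n in("top","scene"):
    im,c=snap(n,f"pics/{n}0.png");print(c)
s=bot.read_state();print(s,bot.finger_overhang)
E
```

```text
{'vfov': 52.53006214621597, 'cx': 328.2283515428455, 'cy': 233.26255662004718, 'origin': array([ 498.75481205,  -77.22598475, 1216.31798718]), 'attitude': array([-0.70236959,  0.71064508, -0.03238226,  0.02473712])}
{'vfov': 42.92017508164333, 'cx': 323.0693844130163, 'cy': 247.69924079069608, 'origin': array([1467.31866085,  650.5967651 , 1178.71713147]), 'attitude': array([ 0.39421228,  0.83378065, -0.34979651, -0.16446552])}
{'t': 0.1, 'joints': array([-1.32848109e+00,  4.94120524e-01,  1.34603688e+00, -6.79050564e-06,
        1.30253035e+00, -9.54949267e-02]), 'qd': array([-0.00089009, -0.00233592, -0.0029358 ,  0.00038386,  0.0012745 ,
        0.00085289]), 'joint_torque': array([ 2.75200124e-03, -8.80241990e+01, -3.82542551e+01,  7.11505185e-02,
        4.82691592e-02, -2.40269696e-05]), 'tool_pos': array([ 207.06608208, -589.36588266,  230.40915733]), 'eef_rot': array([ 9.85769118e-01,  1.68103975e-01, -4.34240378e-05, -5.45833827e-04]), 'contact_force': array([-0.53370966, -0.03163244,  0.14070299]), 'wrist_torque': array([ 0.00447674, -0.01485309,  0.02699146]), 'opening': 91.0729299950385} 17.0
```

View pics/top0.png

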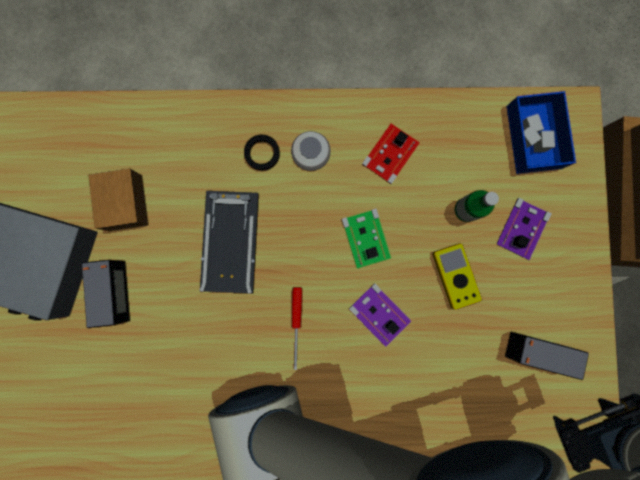

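View pics/scene0.png

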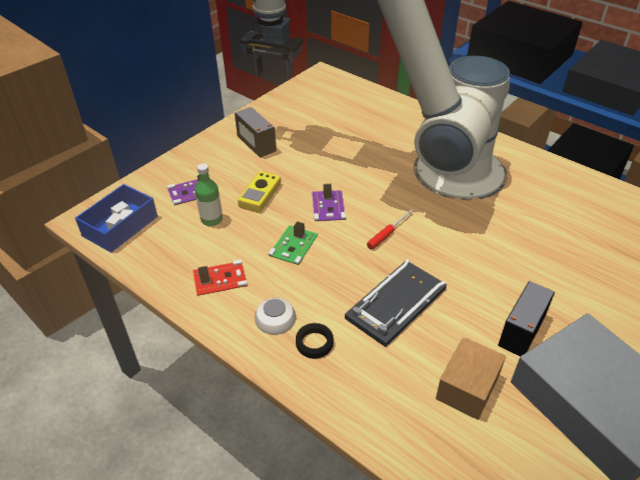

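Top view: the green module is at (366,238). It could be confused with the red one (391,153), the purple ones (380,315) and (524,229), or the green bottle (475,205). I choose the green board with white rails at its top end and its black block at (371,253). The bed is at (230,243), with its stop and clips at the top.

```bash
python3 - <<'E'
import cv2,numpy as np
im=cv2.imread('pics/top0.png')
a=cv2.resize(im[185:300,190:270],None,fx=5,fy=5,interpolation=cv2.INTER_CUBIC)
b=cv2.resize(im[195:275,330:400],None,fx=5.6,fy=7.1875,interpolation=cv2.INTER_CUBIC)
b=cv2.resize(im[200:282,330:406],None,fx=5,fy=5,interpolation=cv2.INTER_CUBIC)
o=np.zeros((575,790,3),np.uint8);o[:575,:400]=a;o[:410,405:785]=b
cv2.imwrite('pics/crop1.png',o)
E
```

```text
(no output)
```

View pics/crop1.png

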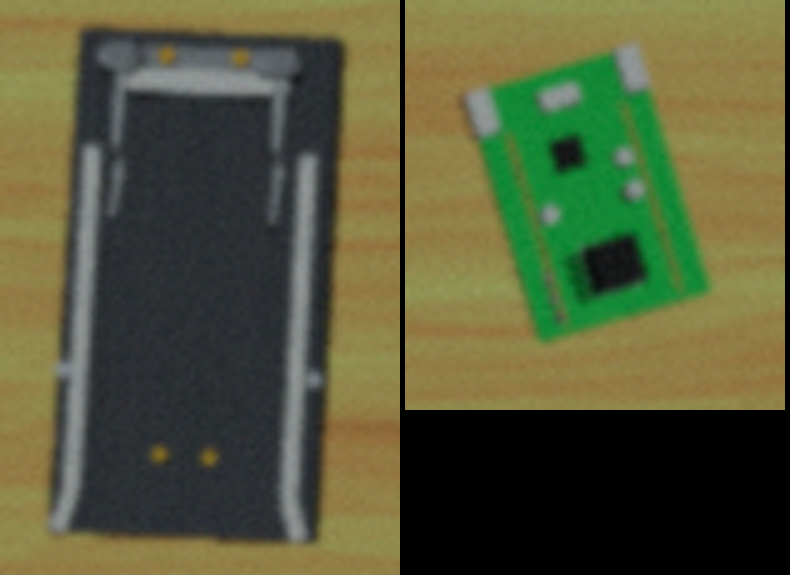

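The crop confirms the green module, with rails at the upper corners and the block at crop (615,264). The bed corners are at crop (82,30), (342,40), (317,542) and (52,530), with the guides and clips visible.

```bash
python3 - <<'E'
from h import *
c=bot.get_calibration("top")
B=[(82,30),(342,40),(317,542),(52,530)]
P=np.array([ray(c,190+u/5,185+v/5,20)[:2] for u,v in B]);print(P.round(1))
L=np.linalg.norm;print("bed dims",L(P[0]-P[1]),L(P[2]-P[1]),L(P[2]-P[3]),L(P[0]-P[3]))
G=[(90,145),(308,155),(288,485),(75,485)]
g=np.array([ray(c,190+u/5,185+v/5,26)[:2] for u,v in G]);print("guides",g.round(1),L(g[0]-g[1]),L(g[2]-g[3]))
M=[(462,92,7),(642,42,7),(710,290,4),(543,342,4)]
m=np.array([ray(c,330+(u-405)/5,200+v/5,z)[:2] for u,v,z in M]);print(m.round(1));print("mod dims",L(m[0]-m[1]),L(m[2]-m[1]),L(m[2]-m[3]),L(m[0]-m[3]))
d=(m[0]+m[1]-m[2]-m[3])/2;md=np.degrees(np.arctan2(d[1],d[0]));print("mod mid",m.mean(0),md,"block",m.mean(0)-38*d/L(d))
print("block top px",ray(c,330+(615-405)/5,200+264/5,44)[:2])
d=(P[0]+P[1]-P[2]-P[3])/2;d2=(g[0]+g[1]-g[2]-g[3])/2;bd=np.degrees(np.arctan2(d[1],d[0]))
print("bed ang",bd,np.degrees(np.arctan2(d2[1],d2[0])),"c",P.mean(0),"origin",P.mean(0)+5*d/L(d))
s=bot.read_state();print(R.from_quat(s['eef_rot']).as_matrix().round(3))
E
```

```text
[[704.1 210. ]
 [697.7  81.3]
 [450.4  93.6]
 [457.9 222.6]]
bed dims 128.86932744218188 247.59452654665938 129.21668413114242 246.52726175175988
guides [[645.9 204.2]
 [639.8  97.2]
 [478.4 106.8]
 [479.7 210.1]] 107.13545261973717 103.3259015399245
[[ 633.5 -124.3]
 [ 657.8 -215. ]
 [ 533.2 -246.7]
 [ 508.3 -163. ]]
mod dims 93.84913545546264 128.56355361249027 87.40294104087613 131.03969605391146
mod mid [ 583.20371834 -187.24624615] 15.741335012708497 block [ 546.62885985 -197.55545206]
block top px [ 545.12889151 -195.52874723]
bed ang -2.8910705661424387 -2.724953603821916 c [577.52360155 151.84934354] origin [582.5172377  151.59715709]
[[ 0.943  0.331 -0.   ]
 [ 0.331 -0.943  0.001]
 [ 0.    -0.001 -1.   ]]
```

```bash
python3 -m creep '[{"dx":0.9,"dy":-0.517,"az":0.01,"grip":1},{"dx":0.9,"dy":-0.517,"az":0.01,"grip":1},{"dx":0.9,"dy":-0.517,"az":0.01,"grip":1},{"dx":0.9,"dy":-0.517,"az":0.01,"grip":1},{"dx":0.9,"dy":-0.517,"az":0.01,"grip":1},{"dx":0.9,"dy":-0.517,"az":0.01,"grip":1},{"dx":0.9,"dy":-0.517,"az":0.01,"grip":1},{"dx":0.9,"dy":-0.517,"az":0.01,"grip":1},{"dx":0.9,"dy":-0.517,"az":0.01,"grip":1},{"dx":0.9,"dy":-0.517,"az":0.01,"grip":1},{"dx":0.9,"dy":-0.517,"az":0.01,"grip":1},{"dx":0.9,"dy":-0.517,"az":0.01,"grip":1}]'
python3 - <<'E'
from h import *
im,c=snap("wrist","pics/w1.png");print(c)
s=bot.read_state();print(s['t'],s['tool_pos'],R.from_quat(s['eef_rot']).as_matrix().round(4))
E
```

```text
{'vfov': 62.68988596428545, 'cx': 317.3645237382363, 'cy': 244.88234618941027, 'origin': array([ 270.63940116, -568.35999526,  384.1853183 ]), 'attitude': array([ 0.80966919, -0.5738904 , -0.07127925,  0.10002439])}
0.15 [ 207.06611749 -589.42143207  230.47978778] [[ 9.435e-01  3.314e-01 -2.000e-04]
 [ 3.314e-01 -9.435e-01  9.000e-04]
 [ 1.000e-04 -9.000e-04 -1.000e+00]]invalid input
```

View pics/w1.png

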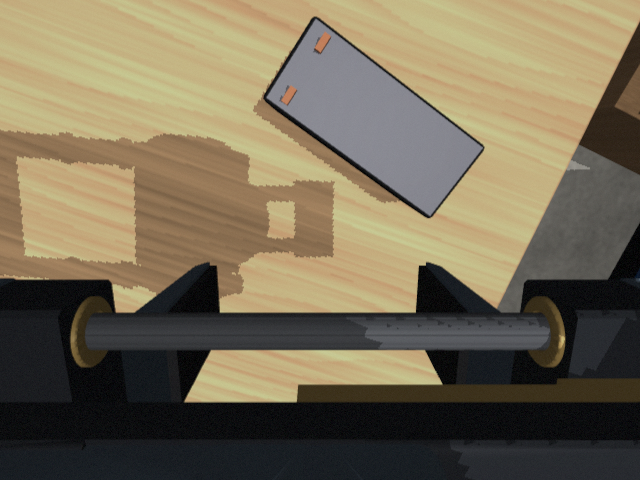

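The move was refused, so the wrist view shows only the start place: a grey box at (375,120) and the fingers. I'll retry with all keys given.

```bash
python3 -m creep '[{"ax":0,"ay":0,"az":0.01,"dx":0.9,"dy":-0.517,"dz":0,"grip":1},{"ax":0,"ay":0,"az":0.01,"dx":0.9,"dy":-0.517,"dz":0,"grip":1},{"ax":0,"ay":0,"az":0.01,"dx":0.9,"dy":-0.517,"dz":0,"grip":1},{"ax":0,"ay":0,"az":0.01,"dx":0.9,"dy":-0.517,"dz":0,"grip":1},{"ax":0,"ay":0,"az":0.01,"dx":0.9,"dy":-0.517,"dz":0,"grip":1},{"ax":0,"ay":0,"az":0.01,"dx":0.9,"dy":-0.517,"dz":0,"grip":1},{"ax":0,"ay":0,"az":0.01,"dx":0.9,"dy":-0.517,"dz":0,"grip":1},{"ax":0,"ay":0,"az":0.01,"dx":0.9,"dy":-0.517,"dz":0,"grip":1},{"ax":0,"ay":0,"az":0.01,"dx":0.9,"dy":-0.517,"dz":0,"grip":1},{"ax":0,"ay":0,"az":0.01,"dx":0.9,"dy":-0.517,"dz":0,"grip":1},{"ax":0,"ay":0,"az":0.01,"dx":0.9,"dy":-0.517,"dz":0,"grip":1},{"ax":0,"ay":0,"az":0.01,"dx":0.9,"dy":-0.517,"dz":0,"grip":1}]'
python3 - <<'E'
from h import *
im,c=snap("wrist","pics/w2.png");print(c)
s=bot.read_state();print(s['t'],s['tool_pos'],R.from_quat(s['eef_rot']).as_matrix().round(4))
E
```

```text
t: 1.65
tool_pos: [545.3, -197.8, 230.9]
eef_rot: [0.991, 0.136, -0.0, 0.0]
contact_force: [-0.4, -0.3, 0.0]
opening: 91.1
{'vfov': 62.68988596428545, 'cx': 317.3645237382363, 'cy': 244.88234618941027, 'origin': array([ 610.20044092, -180.79984427,  384.70544139]), 'attitude': array([ 0.7906984 , -0.59972805, -0.0741306 ,  0.09811706])}
1.7 [ 545.38425235 -197.68324405  230.94738141] [[ 9.629e-01  2.700e-01 -2.000e-04]
 [ 2.700e-01 -9.629e-01 -1.000e-04]
 [-2.000e-04  0.000e+00 -1.000e+00]]
```

View pics/w2.png

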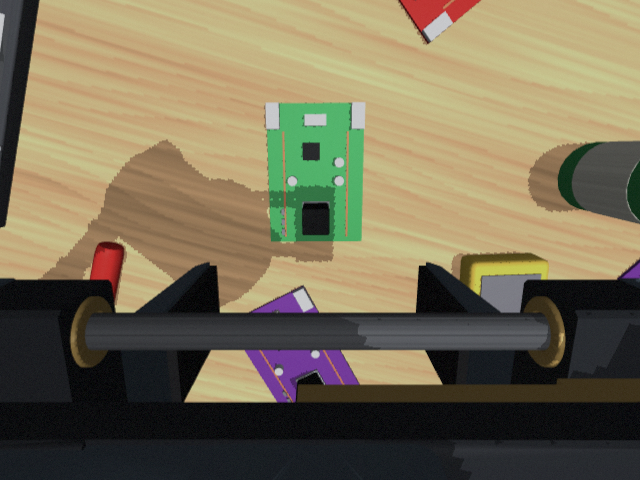

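Wrist view: the green module is at (315,172). Board back corners are (271,241) and (361,241), front rail corners (265,103) and (365,103), and the block is around (315,219).

```bash
python3 - <<'E'
from h import *
c=bot.get_calibration("wrist")
f=lambda u,v,z:ray(c,u,v,z)[:2]
m=np.array([f(265.5,103,10),f(365.5,102.5,10),f(361.5,241,4),f(271,241,4)])
L=np.linalg.norm
print(m.round(1),L(m[0]-m[1]),L(m[2]-m[1]),L(m[2]-m[3]),L(m[0]-m[3]))
d=(m[0]+m[1]-m[2]-m[3])/2;d/=L(d)
print("ang",np.degrees(np.arctan2(d[1],d[0])))
fr=(m[0]+m[1])/2;bk=(m[2]+m[3])/2
print("block",fr-103*d,bk+27*d, f(315.5,208,44))
s=bot.read_state();M=R.from_quat(s['eef_rot']).as_matrix();b=np.append((fr-103*d+bk+27*d)/2,30)
print("shift mm tool",M.T@(b-s['tool_pos']),(M.T@(b-s['tool_pos'])/500).round(4))
im=cv2.imread('pics/w2.png');cv2.imwrite('pics/w2c.png',cv2.resize(im[90:260,240:390],None,fx=3.5,fy=3.5,interpolation=cv2.INTER_CUBIC))
E
```

```text
[[ 633.7 -125.9]
 [ 658.3 -212.4]
 [ 533.8 -247.9]
 [ 509.5 -161.3]] 89.9096012580941 129.52251393404651 89.94885390247984 129.08275354055988
ang 15.903966512740746
block [ 546.9263849  -197.36115717] [ 547.59705898 -197.17006044] [ 559.24876498 -193.47282224]
shift mm tool [1.96269797e+00 1.01573994e-01 2.00946975e+02] [3.900e-03 2.000e-04 4.019e-01]
```

View pics/w2c.png

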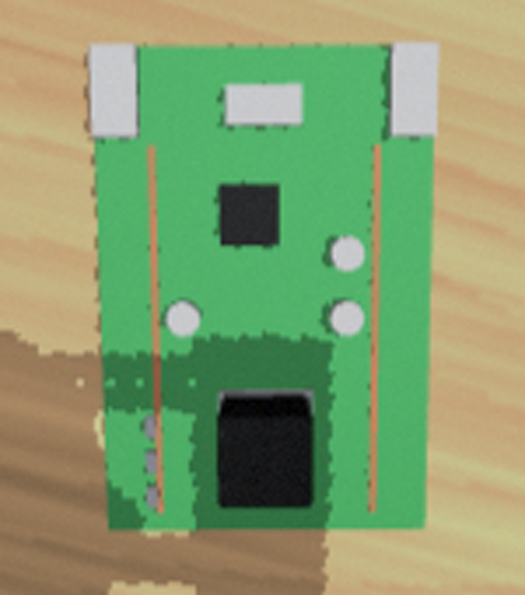

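The crop shows the module aligned with the tool, with the block at crop (265,460). The board dimensions check to within 1 mm. Now I descend and grip.

```bash
python3 -m creep '[{"ax":0,"ay":0,"az":0,"dx":0.004,"dy":0,"dz":0.1,"grip":1},{"ax":0,"ay":0,"az":0,"dx":0.004,"dy":0,"dz":0.2,"grip":1},{"ax":0,"ay":0,"az":0,"dx":0.004,"dy":0,"dz":0.3,"grip":1},{"ax":0,"ay":0,"az":0,"dx":0.004,"dy":0,"dz":0.36,"grip":1},{"ax":0,"ay":0,"az":0,"dx":0.004,"dy":0,"dz":0.39,"grip":1},{"ax":0,"ay":0,"az":0,"dx":0.004,"dy":0,"dz":0.401,"grip":1},{"ax":0,"ay":0,"az":0,"dx":0.004,"dy":0,"dz":0.401,"grip":1},{"ax":0,"ay":0,"az":0,"dx":0.004,"dy":0,"dz":0.401,"grip":-1},{"ax":0,"ay":0,"az":0,"dx":0.004,"dy":0,"dz":0.401,"grip":-1},{"ax":0,"ay":0,"az":0,"dx":0.004,"dy":0,"dz":0.401,"grip":-1},{"ax":0,"ay":0,"az":0,"dx":0.004,"dy":0,"dz":0.401,"grip":-1},{"ax":0,"ay":0,"az":0,"dx":0.004,"dy":0,"dz":0.401,"grip":-1}]'
python3 -m creep '[{"ax":0,"ay":0,"az":0,"dx":0,"dy":0,"dz":0,"grip":-1},{"ax":0,"ay":0,"az":0,"dx":0,"dy":0,"dz":0,"grip":-1},{"ax":0,"ay":0,"az":0,"dx":0,"dy":0,"dz":0,"grip":-1},{"ax":0,"ay":0,"az":0,"dx":0,"dy":0,"dz":0,"grip":-1}]'
```

```text
t: 3.2
tool_pos: [548.0, -196.1, 30.4]
eef_rot: [0.991, 0.137, -0.0, -0.0]
contact_force: [-0.6, 0.1, -0.7]
opening: 44.6
t: 3.7
tool_pos: [547.9, -196.1, 30.4]
eef_rot: [0.991, 0.137, -0.0, -0.0]
contact_force: [0.4, 0.1, -1.0]
opening: 23.9
```

```bash
python3 -m creep '[{"ax":0,"ay":0,"az":0,"dx":0,"dy":0,"dz":-0.04,"grip":-1},{"ax":0,"ay":0,"az":0,"dx":0,"dy":0,"dz":-0.12,"grip":-1},{"ax":0,"ay":0,"az":0,"dx":0,"dy":0,"dz":-0.2,"grip":-1},{"ax":0,"ay":0,"az":0.01,"dx":0.01,"dy":-0.08,"dz":-0.2,"grip":-1},{"ax":0,"ay":0,"az":0.02,"dx":0.02,"dy":-0.18,"dz":-0.2,"grip":-1},{"ax":0,"ay":0,"az":0.03,"dx":0.03,"dy":-0.28,"dz":-0.2,"grip":-1},{"ax":0,"ay":0,"az":0.04,"dx":0.04,"dy":-0.38,"dz":-0.2,"grip":-1},{"ax":0,"ay":0,"az":0.0515,"dx":0.05,"dy":-0.48,"dz":-0.2,"grip":-1},{"ax":0,"ay":0,"az":0.0515,"dx":0.06,"dy":-0.58,"dz":-0.2,"grip":-1},{"ax":0,"ay":0,"az":0.0515,"dx":0.0656,"dy":-0.67,"dz":-0.2,"grip":-1},{"ax":0,"ay":0,"az":0.0515,"dx":0.0656,"dy":-0.714,"dz":-0.2,"grip":-1},{"ax":0,"ay":0,"az":0.0515,"dx":0.0656,"dy":-0.714,"dz":-0.2,"grip":-1}]'
python3 -m creep '[{"ax":0,"ay":0,"az":0,"dx":0,"dy":0,"dz":0,"grip":-1},{"ax":0,"ay":0,"az":0,"dx":0,"dy":0,"dz":0,"grip":-1},{"ax":0,"ay":0,"az":0,"dx":0,"dy":0,"dz":0,"grip":-1}]'
python3 - <<'E'
from h import *
im,c=snap("wrist","pics/w3.png")
s=bot.read_state();print(s['t'],s['tool_pos'],R.from_quat(s['eef_rot']).as_matrix().round(4))
E
```

```text
t: 5.2
tool_pos: [482.0, 157.6, 130.4]
eef_rot: [1.0, -0.023, -0.0, -0.0]
contact_force: [-0.0, -0.3, -1.2]
opening: 23.7
t: 5.58
tool_pos: [482.8, 155.7, 130.4]
eef_rot: [1.0, -0.025, 0.0, 0.0]
contact_force: [0.9, -0.5, -1.9]
opening: 23.7
5.625 [482.77046207 155.84708381 130.42608663] [[ 0.9988 -0.0495 -0.    ]
 [-0.0495 -0.9988 -0.    ]
 [-0.      0.     -1.    ]]
```

View pics/w3.png

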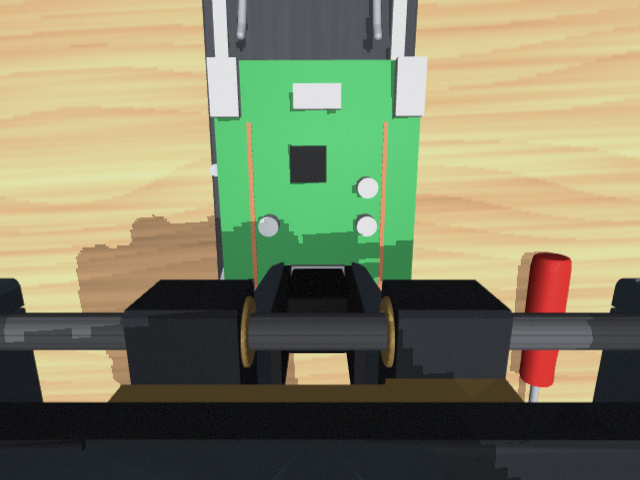

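The wrist view shows the module held level over the bed, rail corners at (208,58) and (426,58). The guides (about 203-230 and 392-413) and clip toes (242,35) and (378,35) are just ahead of it. I'll measure the guide edges in an enlarged crop.

```bash
python3 - <<'E'
import cv2
im=cv2.imread('pics/w3.png');cv2.imwrite('pics/w3c.png',cv2.resize(im[0:130,195:440],None,fx=3.2,fy=4,interpolation=cv2.INTER_CUBIC))
g=cv2.cvtColor(im,cv2.COLOR_BGR2GRAY)
for v in (2,25,48): print(v,g[v,198:236].tolist(),g[v,372:420].tolist())
E
```

```text
2 [203, 203, 205, 195, 88, 78, 86, 90, 90, 89, 90, 90, 88, 103, 177, 226, 227, 227, 227, 227, 228, 226, 225, 226, 226, 226, 227, 218, 88, 85, 85, 86, 86, 87, 88, 87, 84, 87] [73, 131, 161, 178, 189, 194, 191, 180, 152, 88, 88, 87, 85, 88, 86, 88, 85, 59, 57, 60, 88, 156, 227, 227, 225, 227, 226, 227, 226, 227, 226, 226, 227, 226, 220, 118, 87, 87, 86, 86, 83, 86, 86, 84, 77, 112, 204, 204]
25 [196, 196, 194, 195, 188, 130, 73, 82, 89, 91, 90, 90, 91, 91, 103, 173, 227, 227, 227, 225, 226, 227, 226, 226, 227, 227, 227, 227, 218, 73, 87, 85, 89, 87, 90, 88, 88, 88] [64, 118, 142, 154, 167, 174, 174, 168, 149, 85, 86, 86, 84, 85, 86, 86, 83, 61, 64, 92, 167, 226, 227, 227, 227, 226, 225, 227, 227, 226, 226, 226, 227, 219, 85, 84, 85, 87, 84, 85, 88, 84, 81, 80, 133, 203, 202, 202]
48 [199, 198, 197, 197, 198, 195, 190, 72, 82, 89, 88, 88, 89, 90, 90, 94, 146, 227, 226, 227, 226, 227, 225, 226, 227, 228, 227, 226, 227, 219, 109, 87, 85, 87, 88, 88, 89, 90] [65, 89, 87, 88, 87, 87, 86, 86, 86, 85, 84, 84, 85, 83, 68, 71, 60, 65, 92, 167, 227, 227, 226, 226, 226, 227, 226, 227, 227, 227, 226, 225, 187, 85, 84, 83, 86, 83, 83, 86, 86, 79, 99, 194, 206, 206, 207, 207]
```

View pics/w3c.png

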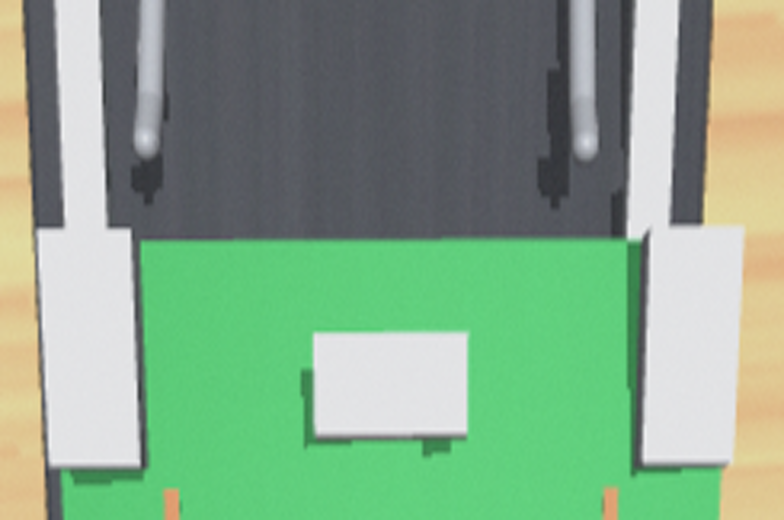

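The crop shows the guides' inner edges and the clip toes clear ahead; the held module's rails overlap the guides, with its front edge at row ~58. Next I compute the bed midline relative to the held module.

```bash
python3 - <<'E'
from h import *
c=bot.get_calibration("wrist");s=bot.read_state();M=R.from_quat(s['eef_rot']).as_matrix()
f=lambda u,v,z:ray(c,u,v,z)[:2]
L=np.linalg.norm
def pair(rows,z,n):
    l=np.array([f(a,v,z) for v,a,b in rows]);r=np.array([f(b,v,z) for v,a,b in rows])
    m=(l+r)/2;d=m[0]-m[-1]
    an=[np.degrees(np.arctan2(*(x[0]-x[-1])[::-1])) for x in(l,r)]
    print(n,"width",[round(L(x-y),1) for x,y in zip(l,r)],"mid",m.round(1).tolist(),"angs",np.round(an,2));return m,np.mean(an)
G,ga=pair([(2,225.9,393.0),(25,226.9,391.7),(48,228,391.0)],26,"guides inner")
S,sa=pair([(2,201.8,417.2),(25,203.3,416.3),(48,204.8,414.6)],20,"slab edge")
for h in(100,):
    m,ma=pair([(57,206.9,427.2),(116,210.8,423.8)],h+10,"rails")
ty=np.degrees(np.arctan2(M[1,0],M[0,0]));print("tool yaw",ty)
t=s['tool_pos'][:2]
# top-camera along-x (origin), wrist-based midline
a=np.radians((ga+sa)/2);d=np.array([np.cos(a),np.sin(a)]);n=np.array([-d[1],d[0]])
o=np.array([582.5,151.6]);p=(G.mean(0)+S.mean(0))/2;o2=o+n*((p-o)@n);print("bed ang",np.degrees(a),"origin",o2)
print("tool in bed",(t-o2)@d,(t-o2)@n,"rails mid in bed",[((q-o2)@d,(q-o2)@n) for q in m])
E
```

```text
guides inner width [np.float64(97.8), np.float64(97.6), np.float64(97.8)] mid [[631.8, 151.4], [619.7, 152.2], [607.2, 152.7]] angs [-3.16 -2.96]
slab edge width [np.float64(128.9), np.float64(129.1), np.float64(128.9)] mid [[633.7, 151.4], [621.3, 151.9], [608.5, 152.7]] angs [-2.76 -2.94]
rails width [np.float64(89.7), np.float64(89.7)] mid [[585.1, 149.3], [562.3, 150.3]] angs [-2.65 -2.55]
tool yaw -2.836645680490285
bed ang -2.95774231099717 origin [582.62405136 154.00092065]
tool in bed -99.81583154618716 -3.3086831772509693 rails mid in bed [(np.float64(2.7480581296409), np.float64(-4.597157002993332)), (np.float64(-20.132750199483674), np.float64(-4.740031721147753))]
```

```bash
python3 -m creep '[{"ax":0,"ay":0,"az":0.0004,"dx":0,"dy":-0.0096,"dz":0,"grip":-1},{"ax":0,"ay":0,"az":0.0004,"dx":0,"dy":-0.0096,"dz":0.04,"grip":-1},{"ax":0,"ay":0,"az":0.0004,"dx":0,"dy":-0.0096,"dz":0.08,"grip":-1},{"ax":0,"ay":0,"az":0.0004,"dx":0,"dy":-0.0096,"dz":0.12,"grip":-1},{"ax":0,"ay":0,"az":0.0004,"dx":0,"dy":-0.0096,"dz":0.14,"grip":-1},{"ax":0,"ay":0,"az":0.0004,"dx":0,"dy":-0.0096,"dz":0.148,"grip":-1},{"ax":0,"ay":0,"az":0.0004,"dx":0,"dy":-0.0096,"dz":0.152,"grip":-1},{"ax":0,"ay":0,"az":0.0004,"dx":0,"dy":-0.0096,"dz":0.155,"grip":-1},{"ax":0,"ay":0,"az":0.0004,"dx":0,"dy":-0.0096,"dz":0.157,"grip":-1},{"ax":0,"ay":0,"az":0.0004,"dx":0,"dy":-0.0096,"dz":0.157,"grip":-1},{"ax":0,"ay":0,"az":0.0004,"dx":0,"dy":-0.0096,"dz":0.157,"grip":-1}]'
```

```text
t: 7.0
tool_pos: [482.9, 161.2, 52.0]
eef_rot: [1.0, -0.026, 0.0, -0.0]
contact_force: [-0.3, 1.1, -2.4]
opening: 24.1
```

```bash
python3 -m creep '[{"ax":0,"ay":0,"az":0,"dx":0,"dy":0,"dz":0.001,"grip":-1},{"ax":0,"ay":0,"az":0,"dx":0,"dy":0,"dz":0.002,"grip":-1},{"ax":0,"ay":0,"az":0,"dx":0,"dy":0,"dz":0.002,"grip":-1},{"ax":0,"ay":0,"az":0,"dx":0,"dy":0,"dz":0.002,"grip":-1}]'
python3 - <<'E'
from h import *
im,c=snap("wrist","pics/w4.png")
E
```

```text
t: 7.5
tool_pos: [482.8, 161.2, 50.9]
eef_rot: [1.0, -0.026, -0.0, -0.0]
contact_force: [-1.3, 0.4, -1.4]
opening: 23.9
```

View pics/w4.png

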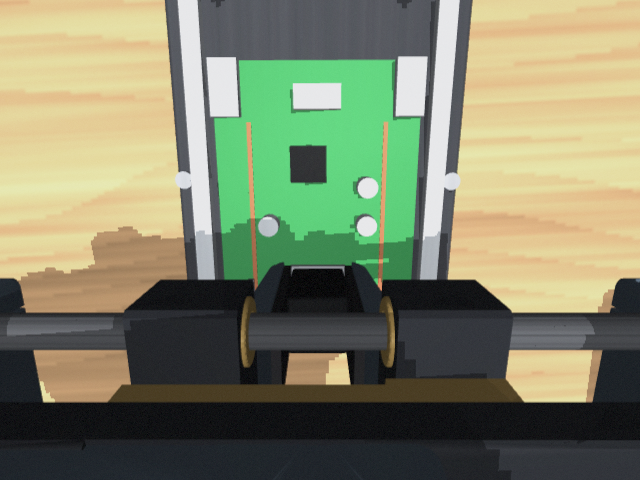

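The module sits between the guides with similar gaps each side (rails at 207 and 427, guide inner edges at about 203 and 431). I release to let it settle, then regrip.

```bash
python3 -m creep '[{"ax":0,"ay":0,"az":0,"dx":0,"dy":0,"dz":0,"grip":-0.2},{"ax":0,"ay":0,"az":0,"dx":0,"dy":0,"dz":0,"grip":-0.2},{"ax":0,"ay":0,"az":0,"dx":0,"dy":0,"dz":0,"grip":-0.2},{"ax":0,"ay":0,"az":0,"dx":0,"dy":0,"dz":0,"grip":-0.2},{"ax":0,"ay":0,"az":0,"dx":0,"dy":0,"dz":0,"grip":-0.2},{"ax":0,"ay":0,"az":0,"dx":0,"dy":0,"dz":0,"grip":-0.2}]'
python3 - <<'E'
from h import *
cv2.imwrite("pics/w5.png",bot.grab_frame("wrist"))
a=cv2.imread("pics/w4.png");b=cv2.imread("pics/w5.png")
g=lambda i:cv2.cvtColor(i[50:240,200:435],cv2.COLOR_BGR2GRAY).astype(np.float32)
print(cv2.phaseCorrelate(g(a),g(b)))
for v in(75,100):print([i[v,196:212,1].tolist()+i[v,420:440,1].tolist() for i in(b,)])
E
python3 -m creep '[{"ax":0,"ay":0,"az":0,"dx":0,"dy":0,"dz":0,"grip":-1},{"ax":0,"ay":0,"az":0,"dx":0,"dy":0,"dz":0,"grip":-1},{"ax":0,"ay":0,"az":0,"dx":0,"dy":0,"dz":0,"grip":-1},{"ax":0,"ay":0,"az":0,"dx":0,"dy":0,"dz":0,"grip":-1},{"ax":0,"ay":0,"az":0,"dx":0,"dy":0,"dz":0,"grip":-1},{"ax":0,"ay":0,"az":0,"dx":0,"dy":0,"dz":0,"grip":-1}]'
```

```text
t: 8.3
tool_pos: [482.9, 161.2, 50.9]
eef_rot: [1.0, -0.026, 0.0, -0.0]
contact_force: [0.7, 0.0, -0.0]
opening: 36.1
((-0.4085314988270454, 0.041723723301828386), 0.9254958584904671)
[[235, 235, 235, 234, 235, 228, 128, 76, 79, 94, 104, 182, 235, 235, 235, 235, 235, 235, 235, 235, 232, 196, 90, 91, 91, 90, 69, 80, 83, 94, 168, 235, 234, 234, 235, 235]]
[[234, 235, 235, 236, 234, 235, 234, 220, 94, 93, 95, 95, 117, 212, 235, 235, 235, 235, 235, 228, 122, 61, 59, 60, 63, 78, 81, 90, 149, 235, 235, 235, 234, 235, 234, 235]]
t: 9.1
tool_pos: [482.8, 161.2, 50.9]
eef_rot: [1.0, -0.026, 0.0, -0.0]
contact_force: [0.3, 0.2, 0.3]
opening: 23.8
```

```bash
python3 -m creep '[{"ax":0,"ay":0,"az":0,"dx":0.005,"dy":0,"dz":0,"grip":-1},{"ax":0,"ay":0,"az":0,"dx":0.01,"dy":0,"dz":0,"grip":-1},{"ax":0,"ay":0,"az":0,"dx":0.015,"dy":0,"dz":0,"grip":-1},{"ax":0,"ay":0,"az":0,"dx":0.02,"dy":0,"dz":0,"grip":-1},{"ax":0,"ay":0,"az":0,"dx":0.025,"dy":0,"dz":0,"grip":-1},{"ax":0,"ay":0,"az":0,"dx":0.03,"dy":0,"dz":0,"grip":-1}]'
python3 -m creep '[{"ax":0,"ay":0,"az":0,"dx":0.005,"dy":0,"dz":0,"grip":-1},{"ax":0,"ay":0,"az":0,"dx":0.01,"dy":0,"dz":0,"grip":-1},{"ax":0,"ay":0,"az":0,"dx":0.015,"dy":0,"dz":0,"grip":-1},{"ax":0,"ay":0,"az":0,"dx":0.02,"dy":0,"dz":0,"grip":-1}]'
python3 -m creep '[{"ax":0,"ay":0,"az":0,"dx":0.005,"dy":0,"dz":0,"grip":-1},{"ax":0,"ay":0,"az":0,"dx":0.01,"dy":0,"dz":0,"grip":-1},{"ax":0,"ay":0,"az":0,"dx":0.015,"dy":0,"dz":0,"grip":-1},{"ax":0,"ay":0,"az":0,"dx":0.02,"dy":0,"dz":0,"grip":-1}]'
python3 -m creep '[{"ax":0,"ay":0,"az":0,"dx":0.005,"dy":0,"dz":0,"grip":-1},{"ax":0,"ay":0,"az":0,"dx":0.01,"dy":0,"dz":0,"grip":-1},{"ax":0,"ay":0,"az":0,"dx":0.015,"dy":0,"dz":0,"grip":-1},{"ax":0,"ay":0,"az":0,"dx":0.02,"dy":0,"dz":0,"grip":-1}]'
```

```text
t: 9.85
tool_pos: [498.0, 160.4, 50.9]
eef_rot: [1.0, -0.026, -0.0, 0.0]
contact_force: [-1.9, -0.5, 2.4]
opening: 23.9
t: 10.35
tool_pos: [508.0, 159.9, 50.9]
eef_rot: [1.0, -0.026, -0.0, 0.0]
contact_force: [-2.6, 0.2, 2.1]
opening: 23.6
t: 10.85
tool_pos: [517.1, 159.3, 50.9]
eef_rot: [1.0, -0.026, -0.001, 0.0]
contact_force: [-8.1, 0.1, 7.1]
opening: 23.9
t: 11.35
tool_pos: [526.4, 158.8, 50.9]
eef_rot: [1.0, -0.026, -0.001, 0.0]
contact_force: [-12.2, 0.2, 13.0]
opening: 23.7
```

The clips are being ridden, but the tool is pressing down by about 13 N. I'll ease it up slightly before going on.

```bash
python3 -m creep '[{"ax":0,"ay":0,"az":0,"dx":0,"dy":0,"dz":-0.0006,"grip":-1},{"ax":0,"ay":0,"az":0,"dx":0,"dy":0,"dz":-0.0006,"grip":-1}]'
python3 -m creep '[{"ax":0,"ay":0,"az":0,"dx":0.004,"dy":0,"dz":-0.0006,"grip":-1},{"ax":0,"ay":0,"az":0,"dx":0.008,"dy":0,"dz":-0.0006,"grip":-1}]'
python3 - <<'E'
from h import *
cv2.imwrite("pics/w6.png",cv2.resize(bot.grab_frame("wrist")[0:300,120:520],None,fx=2,fy=2))
E
```

```text
t: 11.6
tool_pos: [527.3, 158.8, 51.0]
eef_rot: [1.0, -0.026, -0.001, 0.0]
contact_force: [-5.3, 0.1, -0.5]
opening: 23.4
t: 11.85
tool_pos: [531.3, 158.6, 51.2]
eef_rot: [1.0, -0.026, -0.001, 0.0]
contact_force: [-5.8, 0.1, -1.6]
opening: 24.0
```

View pics/w6.png

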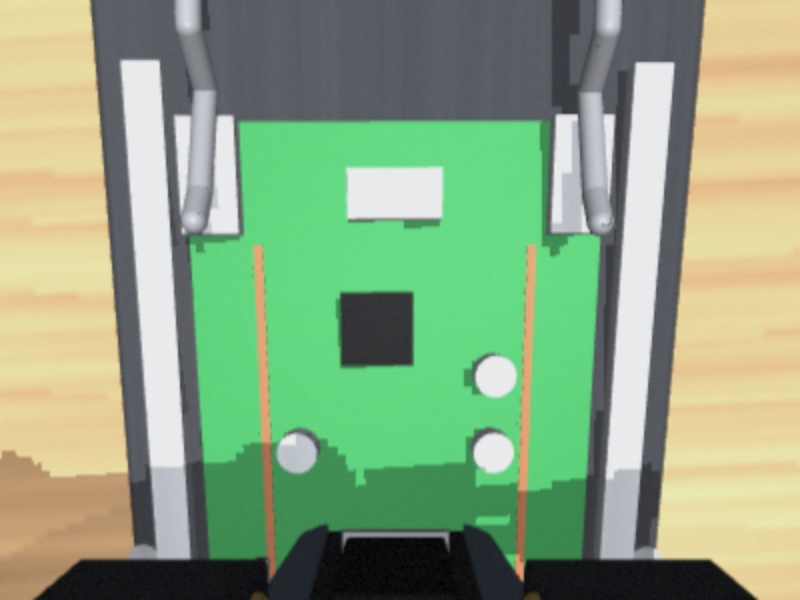

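The wrist view shows both clips resting on the rails (toes at (195,222) and (598,222) in the crop), with the module centred and straight. The z load is now near zero, so I continue gently.

```bash
python3 -m creep '[{"ax":0,"ay":0,"az":0,"dx":0.004,"dy":0,"dz":0,"grip":-1},{"ax":0,"ay":0,"az":0,"dx":0.008,"dy":0,"dz":0,"grip":-1}]'
python3 -m creep '[{"ax":0,"ay":0,"az":0,"dx":0.004,"dy":0,"dz":0,"grip":-1},{"ax":0,"ay":0,"az":0,"dx":0.008,"dy":0,"dz":0,"grip":-1}]'
python3 -m creep '[{"ax":0,"ay":0,"az":0,"dx":0.004,"dy":0,"dz":0,"grip":-1},{"ax":0,"ay":0,"az":0,"dx":0.008,"dy":0,"dz":0,"grip":-1}]'
```

```text
t: 12.15
tool_pos: [535.0, 158.4, 51.2]
eef_rot: [1.0, -0.026, -0.001, 0.0]
contact_force: [-6.5, -0.4, -1.5]
opening: 23.7
t: 12.4
tool_pos: [540.1, 158.3, 51.4]
eef_rot: [1.0, -0.026, 0.0, -0.0]
contact_force: [-1.7, -0.0, -4.5]
opening: 23.6
t: 12.65
tool_pos: [544.0, 158.0, 51.5]
eef_rot: [1.0, -0.026, 0.0, -0.0]
contact_force: [-2.4, 0.5, -3.6]
opening: 23.7
```

```bash
python3 -m creep '[{"ax":0,"ay":0,"az":0,"dx":0.004,"dy":0,"dz":0.0004,"grip":-1},{"ax":0,"ay":0,"az":0,"dx":0.008,"dy":0,"dz":0.0006,"grip":-1}]'
python3 -m creep '[{"ax":0,"ay":0,"az":0,"dx":0.004,"dy":0,"dz":0,"grip":-1},{"ax":0,"ay":0,"az":0,"dx":0.008,"dy":0,"dz":0,"grip":-1}]'
python3 -m creep '[{"ax":0,"ay":0,"az":0,"dx":0.002,"dy":0,"dz":0,"grip":-1},{"ax":0,"ay":0,"az":0,"dx":0.004,"dy":0,"dz":0,"grip":-1}]'
python3 -m creep '[{"ax":0,"ay":0,"az":0,"dx":0.002,"dy":0,"dz":0,"grip":-1},{"ax":0,"ay":0,"az":0,"dx":0.004,"dy":0,"dz":0,"grip":-1}]'
```

```text
t: 12.9
tool_pos: [547.9, 157.9, 51.2]
eef_rot: [1.0, -0.026, -0.0, -0.0]
contact_force: [-2.0, 0.6, -5.4]
opening: 24.0
t: 13.15
tool_pos: [551.9, 157.6, 51.2]
eef_rot: [1.0, -0.026, -0.0, 0.0]
contact_force: [-1.2, -0.6, -5.5]
opening: 23.8
t: 13.4
tool_pos: [553.8, 157.5, 51.2]
eef_rot: [1.0, -0.026, -0.0, 0.0]
contact_force: [-2.0, 0.0, -4.4]
opening: 24.0
t: 13.65
tool_pos: [555.7, 157.5, 51.2]
eef_rot: [1.0, -0.026, -0.0, 0.0]
contact_force: [-1.4, -0.4, -4.7]
opening: 23.8
```

```bash
for i in 1; do :; done
python3 -m creep '[{"ax":0,"ay":0,"az":0,"dx":0.002,"dy":0,"dz":0.0004,"grip":-1},{"ax":0,"ay":0,"az":0,"dx":0.004,"dy":0,"dz":0.0004,"grip":-1}]'
python3 -m creep '[{"ax":0,"ay":0,"az":0,"dx":0.002,"dy":0,"dz":0,"grip":-1},{"ax":0,"ay":0,"az":0,"dx":0.004,"dy":0,"dz":0,"grip":-1}]'
python3 -m creep '[{"ax":0,"ay":0,"az":0,"dx":0.002,"dy":0,"dz":0,"grip":-1},{"ax":0,"ay":0,"az":0,"dx":0.004,"dy":0,"dz":0,"grip":-1}]'
python3 - <<'E'
from h import *
cv2.imwrite("pics/w7.png",cv2.resize(bot.grab_frame("wrist")[0:300,120:520],None,fx=2,fy=2))
E
```

```text
t: 13.9
tool_pos: [557.7, 157.4, 51.1]
eef_rot: [1.0, -0.026, -0.0, 0.0]
contact_force: [-3.9, 0.3, -2.6]
opening: 24.0
t: 14.15
tool_pos: [560.4, 157.3, 51.2]
eef_rot: [1.0, -0.026, 0.001, -0.0]
contact_force: [2.0, -0.1, -3.9]
opening: 23.9
t: 14.4
tool_pos: [562.1, 157.2, 51.1]
eef_rot: [1.0, -0.026, 0.0, -0.0]
contact_force: [0.7, 1.0, -4.3]
opening: 23.8
```

View pics/w7.png

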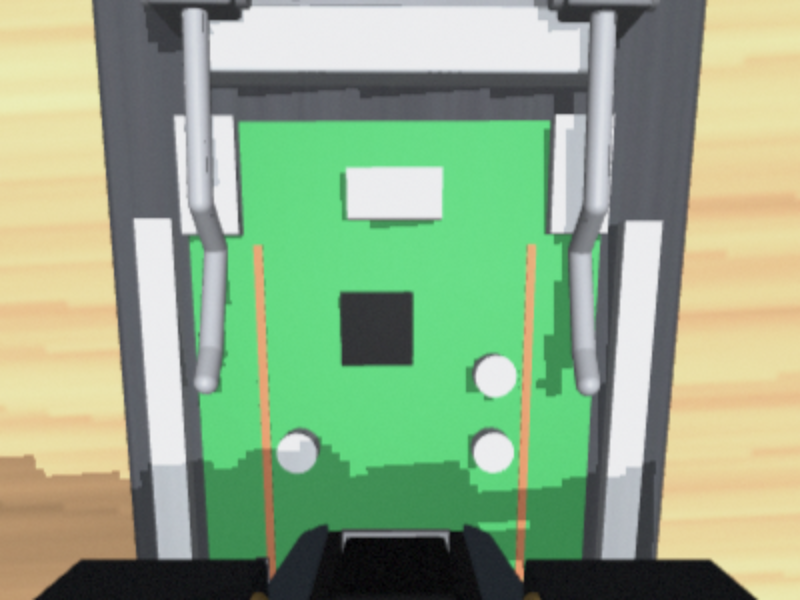

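The view shows the clips lying behind the rails (bends at (212,245) and (580,245)) and the stop's foot edge at y≈88, against the board front at y=121, so about 7 mm remain. The drag dropped as they snapped. Now I feel for the stop.

```bash
python3 -m creep '[{"ax":0,"ay":0,"az":0,"dx":0.002,"dy":0,"dz":0,"grip":-1},{"ax":0,"ay":0,"az":0,"dx":0.004,"dy":0,"dz":0,"grip":-1}]'
python3 -m creep '[{"ax":0,"ay":0,"az":0,"dx":0.002,"dy":0,"dz":0,"grip":-1},{"ax":0,"ay":0,"az":0,"dx":0.004,"dy":0,"dz":0,"grip":-1}]'
python3 -m creep '[{"ax":0,"ay":0,"az":0,"dx":0.001,"dy":0,"dz":0.0002,"grip":-1},{"ax":0,"ay":0,"az":0,"dx":0.002,"dy":0,"dz":0.0002,"grip":-1}]'
```

```text
t: 14.7
tool_pos: [563.8, 157.0, 51.0]
eef_rot: [1.0, -0.026, -0.0, 0.0]
contact_force: [-0.3, 0.2, -4.3]
opening: 23.9
t: 14.95
tool_pos: [565.3, 156.9, 51.0]
eef_rot: [1.0, -0.026, -0.0, 0.0]
contact_force: [-2.5, 0.1, -1.0]
opening: 23.8
t: 15.2
tool_pos: [566.5, 156.9, 50.9]
eef_rot: [1.0, -0.026, -0.0, 0.0]
contact_force: [-2.8, -0.1, -0.4]
opening: 23.8
```

```bash
python3 -m creep '[{"ax":0,"ay":0,"az":0,"dx":0.001,"dy":0,"dz":0,"grip":-1},{"ax":0,"ay":0,"az":0,"dx":0.002,"dy":0,"dz":0,"grip":-1}]'
python3 -m creep '[{"ax":0,"ay":0,"az":0,"dx":0.001,"dy":0,"dz":0,"grip":-1},{"ax":0,"ay":0,"az":0,"dx":0.002,"dy":0,"dz":0,"grip":-1}]'
```

```text
t: 15.45
tool_pos: [567.6, 156.8, 50.9]
eef_rot: [1.0, -0.026, -0.0, 0.0]
contact_force: [-3.4, 0.5, 0.7]
opening: 23.8
t: 15.7
tool_pos: [568.7, 156.8, 50.9]
eef_rot: [1.0, -0.026, -0.0, 0.0]
contact_force: [-3.7, 0.4, 0.7]
opening: 23.9
```

```bash
python3 -m creep '[{"ax":0,"ay":0,"az":0,"dx":0.001,"dy":0,"dz":0,"grip":-1},{"ax":0,"ay":0,"az":0,"dx":0.001,"dy":0,"dz":0,"grip":-1}]'
python3 -m creep '[{"ax":0,"ay":0,"az":0,"dx":0.001,"dy":0,"dz":0,"grip":-1},{"ax":0,"ay":0,"az":0,"dx":0.001,"dy":0,"dz":0,"grip":-1}]'
python3 - <<'E'
from h import *
im=bot.grab_frame("wrist")
for u in(250,310,370): print(u,im[38:66,u].tolist() if u==310 else im[38:66,u,1].tolist())
E
```

```text
t: 15.95
tool_pos: [569.4, 156.8, 50.9]
eef_rot: [1.0, -0.026, 0.0, -0.0]
contact_force: [-3.3, 0.0, 0.8]
opening: 23.9
t: 16.2
tool_pos: [569.4, 156.7, 50.9]
eef_rot: [1.0, -0.026, -0.0, 0.0]
contact_force: [-6.1, -0.0, 2.4]
opening: 23.7
250 [236, 238, 237, 236, 237, 236, 237, 236, 237, 236, 237, 237, 237, 238, 237, 231, 201, 128, 80, 82, 79, 79, 114, 140, 146, 195, 219, 218]
310 [[239, 237, 236], [238, 236, 235], [239, 238, 237], [239, 237, 237], [239, 237, 237], [239, 237, 236], [239, 238, 237], [239, 237, 236], [238, 236, 236], [239, 237, 237], [239, 237, 237], [239, 237, 237], [238, 237, 236], [240, 238, 237], [239, 237, 236], [239, 237, 234], [224, 220, 214], [156, 151, 146], [89, 85, 83], [84, 81, 77], [81, 79, 76], [81, 78, 78], [87, 128, 72], [116, 194, 89], [129, 214, 98], [130, 215, 98], [133, 219, 101], [134, 221, 103]]
370 [237, 237, 237, 237, 237, 236, 237, 238, 236, 237, 237, 238, 237, 237, 236, 237, 226, 173, 106, 80, 78, 80, 184, 221, 221, 221, 221, 222]
```

```bash
python3 -m creep '[{"ax":0,"ay":0,"az":0,"dx":0.001,"dy":0,"dz":0,"grip":-1},{"ax":0,"ay":0,"az":0,"dx":0.001,"dy":0,"dz":0,"grip":-1}]'
python3 -m creep '[{"ax":0,"ay":0,"az":0,"dx":0.001,"dy":0,"dz":-0.0002,"grip":-1},{"ax":0,"ay":0,"az":0,"dx":0.001,"dy":0,"dz":-0.0002,"grip":-1}]'
```

```text
t: 16.5
tool_pos: [569.5, 156.7, 50.9]
eef_rot: [1.0, -0.026, -0.001, 0.0]
contact_force: [-9.3, 1.9, 5.5]
opening: 23.9
t: 16.75
tool_pos: [569.5, 156.7, 50.9]
eef_rot: [1.0, -0.026, -0.001, 0.0]
contact_force: [-10.1, 1.7, 5.5]
opening: 23.8
```

It is on the stop: 1 mm more was commanded with no travel, and the force rose to 10 N. Position and the snap 10 mm earlier agree. Now I release and retreat.

```bash
python3 -m creep '[{"ax":0,"ay":0,"az":0,"dx":0,"dy":0,"dz":0,"grip":-0.1},{"ax":0,"ay":0,"az":0,"dx":0,"dy":0,"dz":0,"grip":-0.1},{"ax":0,"ay":0,"az":0,"dx":0,"dy":0,"dz":0,"grip":-0.1},{"ax":0,"ay":0,"az":0,"dx":0,"dy":0,"dz":0,"grip":-0.1},{"ax":0,"ay":0,"az":0,"dx":0,"dy":0,"dz":0,"grip":-0.1},{"ax":0,"ay":0,"az":0,"dx":-0.002,"dy":0,"dz":0,"grip":-0.1},{"ax":0,"ay":0,"az":0,"dx":-0.002,"dy":0,"dz":-0.03,"grip":-0.1},{"ax":0,"ay":0,"az":0,"dx":-0.002,"dy":0,"dz":-0.08,"grip":-0.1},{"ax":0,"ay":0,"az":0,"dx":-0.002,"dy":0,"dz":-0.14,"grip":-0.1},{"ax":0,"ay":0,"az":0,"dx":-0.002,"dy":0,"dz":-0.2,"grip":-0.1},{"ax":0,"ay":0,"az":0,"dx":-0.002,"dy":0,"dz":-0.2,"grip":-0.1},{"ax":0,"ay":0,"az":0,"dx":-0.002,"dy":0,"dz":-0.2,"grip":-0.1}]'
python3 - <<'E'
from h import *
im,c=snap("wrist","pics/w8.png");cv2.imwrite("pics/w8c.png",cv2.resize(im[60:280,180:460],None,fx=2.7,fy=2.7,interpolation=cv2.INTER_CUBIC))
E
```

```text
t: 18.25
tool_pos: [569.5, 156.7, 151.3]
eef_rot: [1.0, -0.026, 0.0, -0.0]
contact_force: [0.7, -1.2, -0.2]
opening: 40.8
```

View pics/w8c.png

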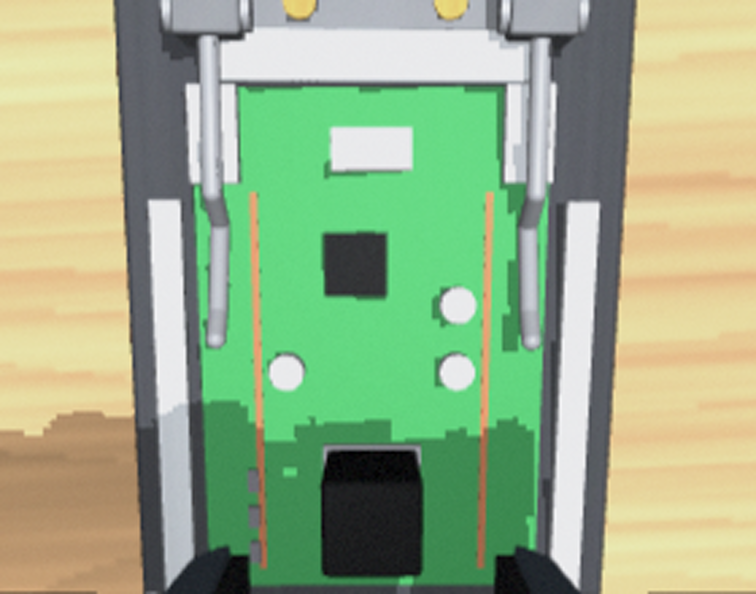

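The final view shows the board front and the rails (y≈84) flush against the stop (y≈83). Both clips are down behind the rails on the board, and the fingers are clear.

```bash
python3 -c "from rig import bot;print(bot.job_done())"
```

```text
the job is handed in; nothing more can be done
None
```

I laid the green module in the front of the channel, slid it under both clips to the end stop, let go and handed the job in at about 18 s. No verdict was reported.

**How the slide went:**
- **Downward load:** the tool was pressing down by about 13 N as the clips rode up. I eased it to near zero before going on. It came back to about 5 N only in the final push against the stop.
- **Clips:** they snapped down about 10 mm before home, and the drag dropped as they did.
- **End stop:** 1 mm more commanded push gave no travel and the force rose to about 10 N. Measured from the bed position I estimated from the images, the stop face is at about bed x = 89.5 mm.

**Last checks:** the final picture shows the leading edge flush with the stop, both clips behind the rails on the board, and the gripper clear with no contact force.

**What disagreed or failed:**
- The top camera placed the bed about 2.4 mm off sideways from the wrist camera. I used the wrist camera.
- The first move command was refused for its format and was sent again.

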